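Swing out a template rack's brace and stand a mould former against it

TASK

Set up the folding rack: swing its brace out from over the grooves until it clicks fully home in its catch. Then take the half-round plywood former that leans on the offcut and stand it on its straight edge in the rear groove, centred on the board and leaning back on the brace. Let go of it, and leave the brush, the sanding block and the smaller former where they lie.

Things in the scene. Friction and masses are not known exactly. Their poses are not given: they have to be found in the camera images.
- rack: Folding rack: plywood board screwed to the bench, 168 (x) x 180 (y) x 18 mm; origin at the centre of its underside, -x edge towards the robot, z up. Three grooves, 12 mm wide and 7 mm deep, run along its y over the whole width at x = +44 (rear groove), +12 and -20 mm. A stop block (10 x 30 mm, top 38 mm above the bench) stands at x = +75, y = +24 mm.
- rear_groove (a point): Middle of the floor of the rear groove, 11 mm above the bench; axes as the rack's (y along the groove, x to the rear, z up). The groove is 12 mm wide; the former leans in it about 0.25 rad to +x when it rests on the brace.
- brace (a joint): Angle of the brace about its upright pin, rad, growing clockwise seen from above. 0: folded, pointing from the pin along the rack's -x, across the groove ends. 1.571: home, pointing along the rack's +y, against the stop block. From 1.42 to 1.50 it must be forced over a sprung roller (5 N at 100 mm from the pin), which then draws it home. Elsewhere its own friction holds it.
- brace_pivot (a point): On the axis of the brace's pin (rack x = +71, y = -76 mm), 64 mm above the bench; the pin's head is 78 mm above the bench.
- brace_end (a point): Outer end of the brace's top bar, on the bar's centre line, 138 mm from the pin; moves with the brace. The brace is an upright gate of 8 mm steel bar: lower bar 28 mm, top bar 64 mm above the bench (centre lines), both 5 mm beside the pin's axis (in front of it when home).
- former: Mould former: half-round plywood plate, 9 mm thick (x), straight foot 170 mm long (y), 97 mm high (z: ends upright for the lowest 12 mm, then a half circle of radius 85 mm), 0.08 kg. Origin at the middle of the foot, mid-thickness. It starts on its foot, leaning back 0.15 rad (towards its +x) on the offcut, the upper 65 mm clear of it.
- former_top (a point): Top of the former's arc, mid-thickness, 97 mm from the foot along the former's z.
- offcut: Loose hardwood offcut, 30 x 160 x 30 mm (x, y, z), that the former leans on, on its robot side; origin at the centre of its underside.
- small_former: Bystander: a smaller half-round plate, 124 x 72 x 9 mm, lying flat on the bench behind the rack; origin at the middle of its straight edge, mid-thickness.
- sanding_block: Bystander: sanding block, 42 x 76 x 29 mm; origin at the centre of its underside.
- glue_brush: Bystander: flat brush, 46 x 172 x 13 mm (length along its y); origin at the centre of its underside.

How it is judged:
By the outcome, as a careful person would: the job done as asked, in the order asked, and still so for the second after the job is handed in, with the robot touching nothing.
It also fails if it takes over 51 s, if anything falls off the work surface, if the arm or the gripper's body presses on something with over 40 N, if the wrist force passes 120 N, or if a joint passes its speed limit or range.

ROBOT

A 6-joint arm with a two-finger parallel gripper is mounted at the origin on a cart in front of the work surface, level with it; the furniture and walls round the work are solid. World frame = base frame: x ahead of the robot, y to its left, z up, the work surface at z = 0. Lengths are in m, angles in rad, forces in N, time in s.
With the tool pointing down it reaches from about 0.35 to 0.875 m from the base axis. Payload 4.2 kg.
Tool frame: the origin (TCP) lies at the very end of the fingers, on their centre line; the grasp point (between the pads) lies 19 mm behind it; z points along the fingers, y is the line along which they close (so a half turn about z gives the same grasp; the last joint's range is limited). The gripper opens to 85 mm and grips with 20 to 120 N. Pads are 22 mm wide; open, the fingers measure 114 mm over their backs; the gripper's body (76 mm by 85 mm) begins 54 mm behind the grasp point. The pads swing forward as they close: fully open they stand 13 mm farther back than shut.
Start: joints at [-1.053, 0.385, 0.008, 0, -1.194, -0.259], TCP at [0.16, -0.604, 0.231] pointing down, gripper open.
Joint ranges: [-3.14, 3.14], [-1.21, 2.06], [-1.07, 1.41], [-3.16, 2.05], [-2.99, -0.16], [-3.1, 3.1]. Speed limits (rad/s): [2.79, 2.79, 3.14, 3.14, 3.14, 3.14].

INTERFACE

Orientations are given as a unit quaternion [x, y, z, w].
In Python, from plant import bot, vision gives the robot as it stands. The module is installed in compiled form; this text tells all that it offers.
- The arm moves only by the tool move_arm, never from a script. Its argument "motion" is a list of rows, each a list of 7 numbers: the shift along the world's x, y, z as a fraction of full scale, then the turn, a rotation vector about the world's x, y, z as a fraction of full scale, then the closure, from -1 (fully open) to 1 (shut). In form: [[tx, ty, tz, rx, ry, rz, claw], ...]. A call has 1 to 10 rows; each row shifts and turns the commanded pose from where the row before left it; what a row does not reach is not made up. Full scale, the value 1, is 0.04 m for a shift and 0.12 rad for a turn. A row lasts 1/12 s, in which the tool goes at most 41.7 mm and 7.16 degrees, less where a joint would pass 70% of its speed; a pose out of reach is approached as far as the arm can. A call with a number of a shift or a turn outside -1 to 1 is refused whole. A call with a gripper value outside its range is refused whole. The fingers move at their own pace and stop on an object; the grip force is fixed at half the most. Time passes only in rows, so rows that do not move let the fingers close. It gives the time, the measured TCP pose, the force, the opening and the grip force at its end, in the units of the state.
- bot.get_state(): the state, without advancing time (a new reading comes with each control period).
- vision.camera(name): name is "side" or "top" or "wrist"; returns a dict with "color" (400x640x3 uint8, blue, green, red), "depth" (400x640 float32, m along the optical axis (not along the pixel's ray), 0 where there is no reading), "fx", "fy", "cx", "cy" (pixels), "k1" (the pictures are not rectified: a ray, as slopes to the right and down, at radius r is drawn at 1 + k1 r^2 times it, then the intrinsics apply), "extrinsics" (4x4, takes a point from camera to world coordinates). Camera axes: x right, y down, z forward; pixel columns grow to the right and rows downward; lengths in m; the calibration is good to about 2 mm. A picture is of the moment at which its call begins.
- bot.finish_job(): hands the job in; it is judged then, once.
The state is a dict: "t": time; "joint_positions": joint angles; "qvel": joint speeds; "effort": joint torques, N m; "position": TCP position; "eef_rot": TCP orientation; "contact_force": force on the tool from outside, world axes, zero at the start; "torque": the same for the moment, N m; "finger_gap": finger opening in m; "grasp_force": force on a finger pad.
Only numpy, scipy, OpenCV 4.12 (cv2) and the standard library are available. Lean on these libraries where they do the work, as an engineer would, in place of code of your own. Each camera call takes 0.05 s, during which the arm holds its last target. There are 200 camera calls.

## Working session

There is one attempt and no reset: what is moved stays moved. The work goes in short steps, Python scripts to look and compute and a tool call to move; the robot and the scene stay as the last step left them, time stands still between calls to the robot, and variables do not carry over. Pictures are saved under pics/ and viewed, at most 10 in all, crops included, and the job is handed in when it is done.

Besides the shell and the picture viewer there is one more tool, called after "Call:" in YAML: its name, and indented under it one key for each argument. move_arm: Moves the arm, as the interface text tells. Its arguments: {"type":"object","properties":{"motion":{"type":"array","items":{"type":"array","items":{"type":"number","minimum":-1,"maximum":1}}}},"required":["motion"]}

```bash
mkdir -p pics; cat > h.py <<'E'
import numpy as np, cv2
from plant import bot, vision
def cam(n,save=None):
    c=vision.camera(n)
    if save: cv2.imwrite('pics/'+save+'.png',c['color'])
    np.savez('/tmp/%s.npz'%n,**c)
    return c
def cloud(c):
    v,u=np.mgrid[0:400,0:640]
    K=np.array([[c['fx'],0,c['cx']],[0,c['fy'],c['cy']],[0,0,1.]])
    p=cv2.undistortPoints(np.stack([u.ravel(),v.ravel()],1).astype(np.float32)[:,None],K,np.array([float(c['k1']),0,0,0]))[:,0]
    d=c['depth'].ravel().astype(float)
    P=np.c_[p[:,0]*d,p[:,1]*d,d,np.ones(d.size)]@np.asarray(c['extrinsics']).T
    P[d==0]=np.nan
    return P[:,:3].reshape(400,640,3)
E
python3 - <<'E'
from h import *
for n in ('top','side'):
    c=cam(n,n+'0'); print(n,c['fx'],c['k1'],np.round(c['extrinsics'],3).tolist())
    P=cloud(c); np.save('/tmp/P%s.npy'%n,P)
s=bot.get_state(); print(s['t'],s['position'],s['eef_rot'])
E
```

```text
top 469.20653018213255 -0.08200453839564191 [[-0.02, -0.983, 0.182, 0.397], [-1.0, 0.019, -0.008, -0.121], [0.004, -0.183, -0.983, 1.088], [0.0, 0.0, 0.0, 1.0]]
side 459.5061761531641 -0.07488576588373236 [[-0.39, 0.49, -0.779, 1.236], [0.921, 0.222, -0.321, 0.162], [0.016, -0.843, -0.538, 0.539], [0.0, 0.0, 0.0, 1.0]]
0.1 [ 0.15982571 -0.60367854  0.23035191] [-1.28967449e-01  9.91648354e-01  9.51083546e-04 -1.85382412e-04]
```

View pics/top0.png

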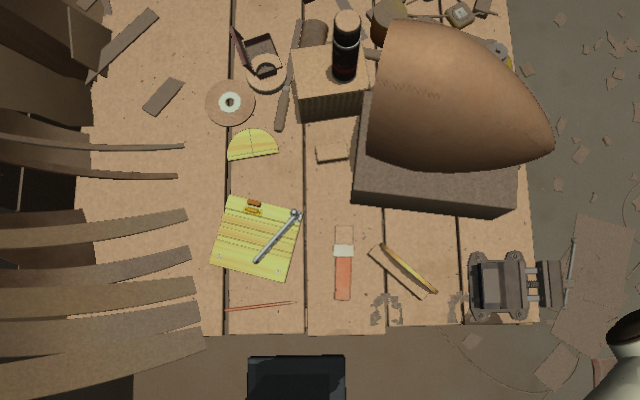

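View pics/side0.png

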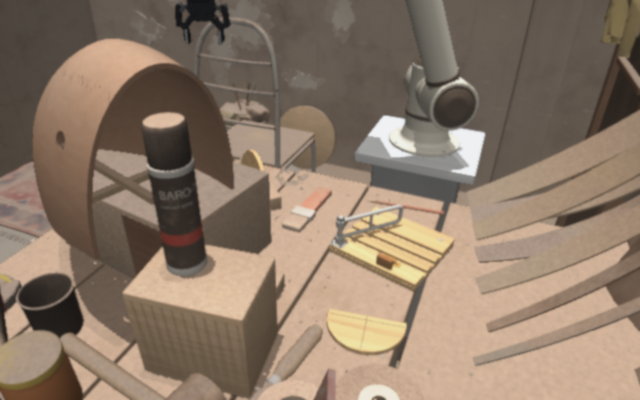

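Top view: the rack is at about (255,238), the brace's pin at (297,214) and its free end at (255,262), partly swung. The former and offcut are at about (405,270), the brush at (343,262), and the small former at (252,145). The shell around (450,100) is an obstacle.

```bash
python3 - <<'E'
from h import *
P=np.load('/tmp/Ptop.npy'); I=cv2.imread('pics/top0.png')
hsv=cv2.cvtColor(I,cv2.COLOR_BGR2HSV)
for p in [(230,240),(300,290),(295,214),(405,268),(400,275),(252,145)]: print(p,hsv[p[1],p[0]],P[p[1],p[0]].round(4))
R=(slice(180,300),slice(195,310))
p=P[R].reshape(-1,3); h=hsv[R].reshape(-1,3)
# rack top face
m=(h[:,0]>20)&(h[:,0]<32)&(h[:,1]>90)&(abs(p[:,2]-.018)<.006)
q=p[m]; print(m.sum(), np.median(q[:,2]))
r=cv2.minAreaRect((q[:,:2]*1000).astype(np.float32)); print('rack rect',r); print(cv2.boxPoints(r))
# brace
m=(p[:,2]>.048)&(p[:,2]<.09); q=p[m]; print('brace',m.sum())
l=cv2.fitLine((q[q[:,2]<.072][:,:2]*1000).astype(np.float32),cv2.DIST_HUBER,0,.01,.01).ravel(); print(l)
t=(q[:,:2]*1000-l[2:])@l[:2]; print(t.min(),t.max(), l[2:]+l[:2]*t.min(), l[2:]+l[:2]*t.max()); q2=q[q[:,2]>.073]; print('head',q2.mean(0),len(q2))
# former
R=(slice(225,310),slice(355,450)); p=P[R].reshape(-1,3); h=hsv[R].reshape(-1,3)
m=(p[:,2]>.04); q=p[m]; print('former',m.sum(),q[:,2].max(), q[q[:,2].argmax()])
l=cv2.fitLine((q[:,:2]*1000).astype(np.float32),cv2.DIST_HUBER,0,.01,.01).ravel(); print(l)
t=(q[:,:2]*1000-l[2:])@l[:2]; print(l[2:]+l[:2]*t.min(), l[2:]+l[:2]*t.max())
m=(p[:,2]>.024)&(p[:,2]<.034)&(h[:,1]<120); q=p[m]; r=cv2.minAreaRect((q[:,:2]*1000).astype(np.float32)); print('offcut',m.sum(),r)
# full height map
m=(p[:,2]>.01)
big=cv2.resize(I[185:315,190:460],None,fx=2.9,fy=2.9,interpolation=cv2.INTER_CUBIC); cv2.imwrite('pics/topcrop.png',big)
E
```

```text
(230, 240) [ 32 104 194] [0.5216 0.1036 0.0092]
(300, 290) [ 16  90 178] [ 0.4048 -0.0569 -0.0008]
(295, 214) [78 16 78] [ 0.5687 -0.0518  0.0743]
(405, 268) [ 23 109 115] [ 0.4454 -0.2848  0.0913]
(400, 275) [ 16  93 179] [ 0.4332 -0.2833  0.0277]
(252, 145) [ 22 125 189] [0.7514 0.0559 0.0042]
2935 0.016420061971671007
rack rect ((525.8472900390625, 43.58911895751953), (180.62049865722656, 166.9141845703125), 74.7613754272461)
[[421.58746 -21.60994]
 [582.6329  -65.48161]
 [630.1071  108.78818]
 [469.0617  152.65985]]
brace 271
[  0.7312021   -0.68216085 518.90967     -6.259185  ]
-71.30275441825515 76.6196258757099 [466.77294238  42.38076303] [574.93410127 -58.52609428]
head [ 0.5736548  -0.04958112  0.07506035] 28
former 302 0.09781796055017966 [ 0.43637355 -0.30022107  0.09781796]
[   0.67666745    0.7362888   442.93826    -296.42453   ]
[ 389.24938089 -354.84395256] [ 495.27782433 -239.47331713]
offcut 924 ((437.4185485839844, -287.10693359375), (173.16468811035156, 36.86865234375), 44.81606674194336)
```

View pics/topcrop.png

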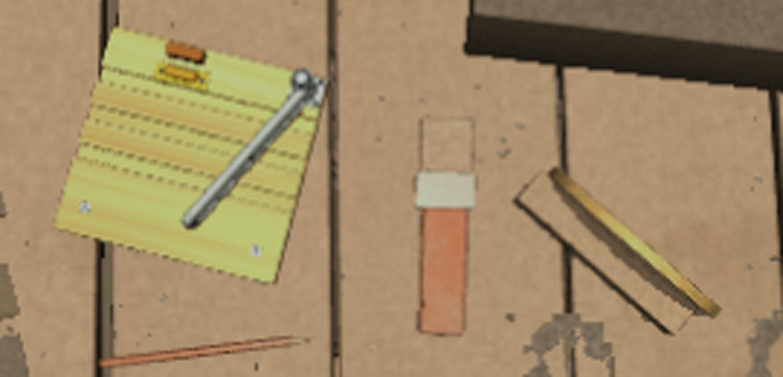

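Call:
move_arm:
  motion:
    - [0.47,0.93,-0.1,0,0,0.29,1]
    - [0.47,0.93,-0.1,0,0,0.29,1]
    - [0.47,0.93,-0.1,0,0,0.29,1]
    - [0.47,0.93,-0.1,0,0,0.29,1]
    - [0.47,0.93,-0.1,0,0,0.29,1]
    - [0.47,0.93,-0.1,0,0,0.29,1]
    - [0.47,0.93,-0.1,0,0,0.29,1]
    - [0.47,0.93,-0.1,0,0,0.29,1]
    - [0.47,0.93,-0.1,0,0,0.29,1]
    - [0.47,0.93,-0.1,0,0,0.29,1]

```text
t: 0.93
position: [0.3472, -0.232, 0.1913]
eef_rot: [-0.299, 0.954, 0.0, 0.0]
contact_force: [0.4, -0.3, -0.1]
finger_gap: 0.0002
grasp_force: 0.0
```

```bash
cat >> h.py <<'E'
from scipy.spatial.transform import Rotation as Ro
def st():
    s=bot.get_state(); R=Ro.from_quat(s['eef_rot']).as_matrix()
    print('t%.2f'%s['t'],'pos',np.round(s['position'],4),'toolx yaw %.1f'%np.degrees(np.arctan2(R[1,0],R[0,0])),'z',R[:,2].round(3),'F',np.round(s['contact_force'],1),'gap %.4f g%.0f'%(s['finger_gap'],s['grasp_force']),'j',np.round(s['joint_positions'],2))
    return s,R
def go(goal,yaw,n):
    """yaw in deg for tool x (mod 180), tool down"""
    s,R=st(); d=(np.array(goal)-s['position'])/n/.04
    T=Ro.from_euler('z',np.radians(yaw)).as_matrix()@np.diag([1.,-1,-1])
    v=[Ro.from_matrix(X@R.T).as_rotvec() for X in (T,T@np.diag([-1.,-1,1]))]
    v=min(v,key=np.linalg.norm)/n/.12
    print('rows',n,d.round(3),v.round(3))
E
python3 -c "
from h import *
go([.463,-.007,.15],47,7)
# former slices
P=np.load('/tmp/Ptop.npy')[225:310,355:450].reshape(-1,3)
n=np.array([-.736,.677]);u=np.array([-.677,-.736])
for a,b in [(.045,.06),(.06,.075),(.075,.085),(.085,.093),(.093,.11)]:
    q=P[(P[:,2]>a)&(P[:,2]<b)]; e=q[:,:2]@n; f=q[:,:2]@u
    print(a,len(q),'n',np.percentile(e,[5,50,95]).round(4),'u',f.min().round(4),f.max().round(4),((f.min()+f.max())/2).round(4))
"
```

```text
t0.93 pos [ 0.3472 -0.232   0.1913] toolx yaw -145.2 z [ 0.  0. -1.] F [ 0.4 -0.3 -0.1] gap 0.0002 g0 j [-0.2   0.06 -0.53 -0.   -0.98 -0.77]
rows 7 [ 0.414  0.804 -0.148] [-0.     0.     0.252]
0.045 27 n [-0.5353 -0.5308 -0.5268] u -0.1579 -0.0024 -0.0801
0.06 54 n [-0.5332 -0.5292 -0.5248] u -0.1533 -0.0112 -0.0822
0.075 62 n [-0.5308 -0.5267 -0.5226] u -0.1356 -0.0251 -0.0803
0.085 94 n [-0.5294 -0.5254 -0.5213] u -0.1242 -0.0394 -0.0818
0.093 63 n [-0.5286 -0.5248 -0.5207] u -0.1097 -0.0578 -0.0837
```

Call:
move_arm:
  motion:
    - [0.42,0.8,-0.15,0,0,0.25,1]
    - [0.42,0.8,-0.15,0,0,0.25,1]
    - [0.42,0.8,-0.15,0,0,0.25,1]
    - [0.42,0.8,-0.15,0,0,0.25,1]
    - [0.41,0.8,-0.15,0,0,0.25,1]
    - [0.41,0.8,-0.15,0,0,0.25,1]
    - [0.41,0.8,-0.15,0,0,0.25,1]
    - [0,0,-0.8,0,0,0,1]
    - [0,0,-0.8,0,0,0,1]
    - [0,0,-0.8,0,0,0,1]

```text
t: 1.77
position: [0.4637, -0.0091, 0.0525]
eef_rot: [-0.398, 0.917, 0.0, 0.001]
contact_force: [-0.5, 0.4, -1.2]
finger_gap: 0.0001
grasp_force: 0.0
```

```bash
python3 -c "
from h import *
s,R=st()
pin=np.array([.574,-.049]); a0=np.radians(164.8)
def C(th,sd=0):
    a=a0-th;u=np.array([np.cos(a),np.sin(a)]);n=np.array([u[1],-u[0]])
    return pin+.11*u-(.020+sd)*n
p=s['position'][:2]
th=.48
for i in range(14):
    t=th+(1.40-th)*i/13
    c=C(t); print(round(t,3),c.round(4),((c-p)/.04).round(3)); p=c
for t in (1.48,1.53,1.571): c=C(t); print(t,c.round(4),((c-p)/.04).round(3)); p=c
"
```

```text
t1.77 pos [ 0.4637 -0.0091  0.0525] toolx yaw -133.1 z [ 0.001  0.001 -1.   ] F [-0.5  0.4 -1.2] gap 0.0001 g0 j [ 0.33  0.34 -0.61 -0.   -0.62 -1.08]
0.48 [0.4796 0.0109] [0.398 0.499]
0.551 [0.4841 0.0174] [0.112 0.163]
0.622 [0.489  0.0236] [0.123 0.155]
0.692 [0.4943 0.0294] [0.134 0.146]
0.763 [0.5001 0.0349] [0.144 0.136]
0.834 [0.5062 0.0399] [0.153 0.125]
0.905 [0.5127 0.0445] [0.161 0.114]
0.975 [0.5194 0.0486] [0.169 0.103]
1.046 [0.5265 0.0522] [0.176 0.09 ]
1.117 [0.5337 0.0553] [0.182 0.078]
1.188 [0.5412 0.0579] [0.187 0.065]
1.258 [0.5488 0.0599] [0.191 0.051]
1.329 [0.5566 0.0614] [0.194 0.038]
1.4 [0.5645 0.0624] [0.196 0.024]
1.48 [0.5734 0.0628] [0.223 0.01 ]
1.53 [0.579  0.0627] [ 0.14  -0.003]
1.571 [0.5836 0.0624] [ 0.114 -0.007]
```

Rotation per row: -0.071 rad → -0.59.

Call:
move_arm:
  motion:
    - [0.2,0.25,0,0,0,0,1]
    - [0.2,0.25,0,0,0,0,1]
    - [0.11,0.16,0,0,0,-0.59,1]
    - [0.12,0.155,0,0,0,-0.59,1]
    - [0.135,0.145,0,0,0,-0.59,1]
    - [0.145,0.135,0,0,0,-0.59,1]
    - [0.155,0.125,0,0,0,-0.59,1]
    - [0.16,0.115,0,0,0,-0.59,1]
    - [0.17,0.105,0,0,0,-0.59,1]
    - [0.175,0.09,0,0,0,-0.59,1]

```text
t: 2.6
position: [0.5287, 0.0527, 0.0563]
eef_rot: [-0.124, 0.992, 0.0, 0.002]
contact_force: [-1.0, -0.1, -0.6]
finger_gap: 0.0002
grasp_force: 0.4
```

Call:
move_arm:
  motion:
    - [0.18,0.08,0,0,0,-0.59,1]
    - [0.185,0.065,0,0,0,-0.59,1]
    - [0.19,0.05,0,0,0,-0.59,1]
    - [0.195,0.04,0,0,0,-0.59,1]
    - [0.195,0.025,0,0,0,-0.59,1]
    - [0,0,0,0,0,0,1]

```text
t: 3.1
position: [0.5678, 0.0632, 0.0564]
eef_rot: [0.052, 0.999, 0.001, 0.003]
contact_force: [0.8, -0.1, 0.1]
finger_gap: -0.0002
grasp_force: 0.0
```

```bash
python3 -c "
from h import *
st()"
```

```text
t3.10 pos [0.5678 0.0632 0.0564] toolx yaw 174.1 z [ 0.006  0.002 -1.   ] F [ 0.8 -0.1  0.1] gap -0.0002 g0 j [ 0.39  0.48 -0.35  0.   -0.74 -2.07]
```

Call:
move_arm:
  motion:
    - [0.1,0,-0.1,0,0,-0.5,1]
    - [0.1,0,0,0,0,-0.5,1]
    - [0.1,0,0,0,0,-0.5,1]
    - [0.1,0,0,0,0,0,1]

```text
t: 3.43
position: [0.5811, 0.0624, 0.0513]
eef_rot: [0.141, 0.99, 0.001, 0.001]
contact_force: [-1.6, -0.0, 1.0]
finger_gap: -0.0
grasp_force: 0.3
```

```bash
cat >> h.py <<'E'
def brace():
    c=cam('top'); P=cloud(c); p=P[180:300,195:310].reshape(-1,3)
    q=p[(p[:,2]>.050)&(p[:,2]<.071)]; pin=np.array([.574,-.049])
    r=np.linalg.norm(q[:,:2]-pin,axis=1); q=q[(r<.15)&(r>.02)]
    l=cv2.fitLine((q[:,:2]*1000).astype(np.float32),cv2.DIST_HUBER,0,.01,.01).ravel()
    print('brace theta',np.radians(164.8)-np.arctan2(*(l[:2]*np.sign(l[1]))[::-1]),len(q)); return c,P
E
python3 -c "
from h import *
st(); brace()"
```

```text
t3.43 pos [0.5811 0.0624 0.0513] toolx yaw 163.8 z [ 0.002  0.001 -1.   ] F [-1.6 -0.   1. ] gap -0.0000 g0 j [ 0.38  0.5  -0.31  0.   -0.75 -2.24]
brace theta 1.39484275125333 72
```

Call:
move_arm:
  motion:
    - [0.1,0,0,0,0,0,1]
    - [0.1,0,0,0,0,0,1]
    - [0,0,0,0,0,0,1]

```text
t: 3.73
position: [0.5854, 0.0617, 0.0499]
eef_rot: [0.141, 0.99, -0.001, -0.003]
contact_force: [-8.4, 3.3, 6.7]
finger_gap: -0.0001
grasp_force: 4.6
```

```bash
python3 -c "
from h import *
st();
c=cam('side'); cv2.imwrite('pics/s1.png',cv2.resize(c['color'][170:310,290:480],None,fx=4,fy=4,interpolation=cv2.INTER_CUBIC))"
```

```text
t3.73 pos [0.5854 0.0617 0.0499] toolx yaw 163.8 z [-0.006 -0.001 -1.   ] F [-8.4  3.3  6.7] gap -0.0001 g5 j [ 0.38  0.51 -0.29 -0.   -0.77 -2.23]
```

View pics/s1.png

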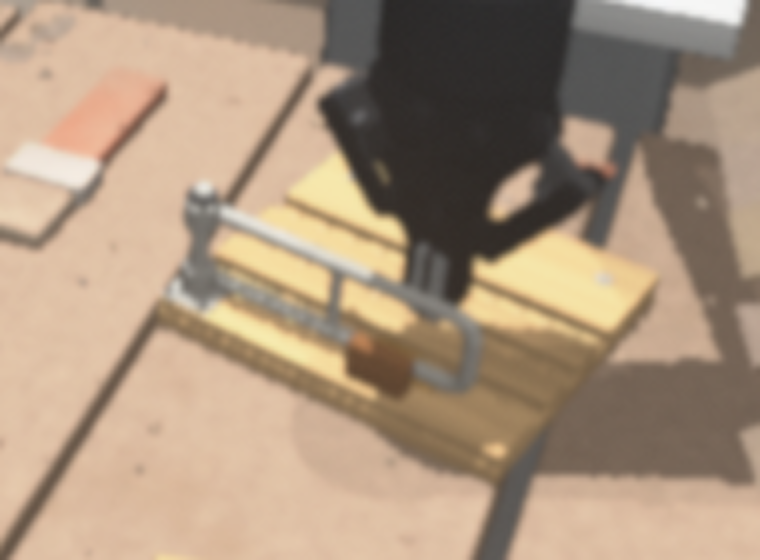

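The brace is nearly parallel to the grooves, its bar close to the stop block at (378,360). I'll push a bit more.

Call:
move_arm:
  motion:
    - [0.1,-0.03,0.05,0,0,0,1]
    - [0.1,-0.03,0,0,0,0,1]
    - [0,0,0,0,0,0,1]

```text
t: 4.03
position: [0.5857, 0.0613, 0.05]
eef_rot: [0.142, 0.99, -0.001, -0.011]
contact_force: [-25.6, 17.9, 13.1]
finger_gap: 0.0001
grasp_force: 14.5
```

```bash
python3 -c "
from h import *
st();brace()"
```

```text
t4.03 pos [0.5857 0.0613 0.05  ] toolx yaw 163.7 z [-0.022  0.    -1.   ] F [-25.6  17.9  13.1] gap 0.0001 g14 j [ 0.37  0.52 -0.28 -0.01 -0.79 -2.22]
brace theta 1.3231190516836278 77
```

Call:
move_arm:
  motion:
    - [-0.25,0.1,0,0,0,0,1]
    - [-0.5,0.1,0,0,0,0,1]
    - [-0.3,-0.2,1,0,0,0,0.3]
    - [-0.3,-0.6,1,0,0,0,0]
    - [-0.6,-0.9,0.6,0,0,0,-0.2]
    - [-0.6,-1,0,0,0,0,-0.2]
    - [-0.3,-1,0,0,0,0,-0.2]
    - [0,-1,0,0,0,0,-0.2]
    - [0,-1,0,0,0,0,-0.2]
    - [0,-0.9,0,0,0,0,-0.2]

```text
t: 4.92
position: [0.4905, -0.1855, 0.1468]
eef_rot: [0.14, 0.99, -0.0, 0.001]
contact_force: [0.2, 0.8, 0.3]
finger_gap: 0.0511
grasp_force: 0.0
```

```bash
python3 -c "
from h import *
s,R=st();c,P=brace(); cv2.imwrite('pics/t2.png',cv2.resize(c['color'][180:320,190:460],None,fx=2.9,fy=2.9,interpolation=cv2.INTER_CUBIC))
P=P[225:310,355:450].reshape(-1,3)
n=np.array([-.736,.677]);u=np.array([-.677,-.736])
q=P[(P[:,2]>.085)&(P[:,2]<.11)]
print(len(q),(q[:,:2]@n).mean(),(q[:,:2]@u).min(),(q[:,:2]@u).max())
"
```

```text
t4.92 pos [ 0.4905 -0.1855  0.1468] toolx yaw 163.8 z [ 0.003 -0.001 -1.   ] F [0.2 0.8 0.3] gap 0.0511 g0 j [-0.05  0.29 -0.36  0.   -0.91 -1.8 ]Traceback (most recent call last):
  File "<string>", line 3, in <module>
    s,R=st();c,P=brace(); cv2.imwrite('pics/t2.png',cv2.resize(c['color'][180:320,190:460],None,fx=2.9,fy=2.9,interpolation=cv2.INTER_CUBIC))
                 ~~~~~^^
  File "h.py", line 32, in brace
    l=cv2.fitLine((q[:,:2]*1000).astype(np.float32),cv2.DIST_HUBER,0,.01,.01).ravel()
      ~~~~~~~~~~~^^^^^^^^^^^^^^^^^^^^^^^^^^^^^^^^^^^^^^^^^^^^^^^^^^^^^^^^^^^^
cv2.error: OpenCV(4.12.0) /io/opencv/modules/imgproc/src/linefit.cpp:50: error: (-215:Assertion failed) count > 0 in function 'fitLine2D_wods'
```

```bash
cat >> h.py <<'E'
def pose(yaw,lean,ldir):
    """tool x at yaw (deg), tool -z leaning by lean towards yaw ldir (deg, perpendicular)"""
    l=np.radians(ldir); fz=np.array([np.sin(lean)*np.cos(l),np.sin(lean)*np.sin(l),np.cos(lean)])
    x=np.array([np.cos(np.radians(yaw)),np.sin(np.radians(yaw)),0]); z=-fz
    return np.c_[x,np.cross(z,x),z],fz
def goR(goal,T,n):
    s,R=st(); d=(np.array(goal)-s['position'])/n/.04
    v=[Ro.from_matrix(X@R.T).as_rotvec() for X in (T,T@np.diag([-1.,-1,1]))]
    v=min(v,key=np.linalg.norm)/n/.12
    print('rows',n,d.round(3),v.round(3))
E
python3 -c "
from h import *
T,fz=pose(47.4,.15,137.4); g=np.array([.444,-.2987,.069])
goR(g+.08*fz,T,10)"
```

```text
t4.97 pos [ 0.4906 -0.1899  0.1465] toolx yaw 163.6 z [ 0.002 -0.002 -1.   ] F [ 2.5 -3.8  1.2] gap 0.0513 g0 j [-0.06  0.3  -0.36  0.   -0.91 -1.8 ]
rows 10 [-0.138 -0.252  0.004] [-0.126 -0.033  0.926]
```

Call:
move_arm:
  motion:
    - [-0.14,-0.25,0.1,-0.126,-0.033,0.926,-0.2]
    - [-0.14,-0.25,0.1,-0.126,-0.033,0.926,-0.2]
    - [-0.14,-0.25,0,-0.126,-0.033,0.926,-0.2]
    - [-0.14,-0.25,0,-0.126,-0.033,0.926,-0.2]
    - [-0.14,-0.25,0,-0.126,-0.033,0.926,-0.2]
    - [-0.14,-0.25,0,-0.126,-0.033,0.926,-0.2]
    - [-0.14,-0.25,0,-0.126,-0.033,0.926,-0.2]
    - [-0.14,-0.25,0,-0.126,-0.033,0.926,-0.2]
    - [-0.14,-0.25,0,-0.126,-0.033,0.926,-0.2]
    - [-0.14,-0.25,0,-0.126,-0.033,0.926,-0.2]

```text
t: 5.8
position: [0.4345, -0.2839, 0.1542]
eef_rot: [-0.405, 0.911, -0.069, 0.029]
contact_force: [0.4, 0.8, -0.8]
finger_gap: 0.0514
grasp_force: 0.0
```

```bash
python3 -c "
from h import *
T,fz=pose(47.4,.15,137.4); g=np.array([.444,-.2987,.069])
goR(g+.08*fz,T,2); c,P=brace()
w=cam('wrist','w1'); Q=cloud(w); p=Q.reshape(-1,3)
n=np.array([-.736,.677]);u=np.array([-.677,-.736])
for a,b in [(.05,.06),(.06,.075),(.075,.085),(.085,.093),(.093,.105)]:
    q=p[(p[:,2]>a)&(p[:,2]<b)&(np.hypot(p[:,0]-.441,p[:,1]+.296)<.1)]
    if len(q)>5: e=q[:,:2]@n; f=q[:,:2]@u; print(a,len(q),np.percentile(e,[5,50,95]).round(4),f.min().round(4),f.max().round(4))
top=c['color'][180:310,190:320]; cv2.imwrite('pics/t3.png',np.hstack([cv2.resize(w['color'],None,fx=.6,fy=.6),cv2.resize(top,(240,240),interpolation=cv2.INTER_CUBIC)]))
"
```

```text
t5.80 pos [ 0.4345 -0.2839  0.1542] toolx yaw -132.1 z [ 0.11  -0.102 -0.989] F [ 0.4  0.8 -0.8] gap 0.0514 g0 j [-0.22  0.21 -0.51  0.11 -0.72 -0.59]
rows 2 [ 0.008 -0.084 -0.076] [ 0.01  -0.006 -0.04 ]
brace theta 1.5718684270269505 191
0.05 84 [-0.5361 -0.5319 -0.5276] -0.1526 -0.0028
0.06 237 [-0.5343 -0.53   -0.5257] -0.1495 -0.0085
0.075 309 [-0.5326 -0.5284 -0.5245] -0.1385 -0.0197
0.085 453 [-0.531  -0.5268 -0.523 ] -0.1269 -0.0322
0.093 952 [-0.5302 -0.5261 -0.522 ] -0.1122 -0.0457
```

View pics/t3.png

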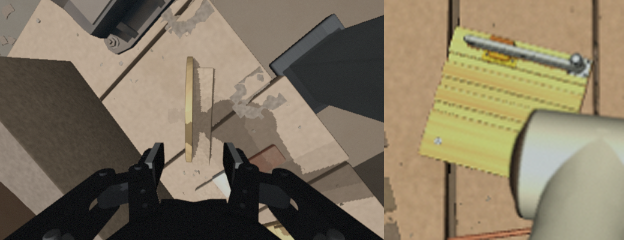

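Brace is home (θ≈1.572, bar against the stop in the right inset). In the wrist view the former (190,110) sits between the fingers. Descending.

```bash
python3 -c "
from h import *
T,fz=pose(47.4,.15,137.4); g=np.array([.4439,-.3003,.0690])
goR(g,T,6)"
```

```text
t5.90 pos [ 0.4335 -0.2841  0.154 ] toolx yaw -132.5 z [ 0.108 -0.102 -0.989] F [-0.1  0.6  0. ] gap 0.0515 g0 j [-0.22  0.21 -0.51  0.11 -0.73 -0.6 ]
rows 6 [ 0.043 -0.067 -0.354] [ 0.002 -0.003 -0.003]
```

Call:
move_arm:
  motion:
    - [0.04,-0.11,-0.35,0,0,0,-0.2]
    - [0.05,-0.06,-0.35,0,0,0,-0.2]
    - [0.04,-0.06,-0.35,0,0,0,-0.2]
    - [0.05,-0.06,-0.35,0,0,0,-0.2]
    - [0.04,-0.06,-0.35,0,0,0,-0.2]
    - [0.04,-0.06,-0.35,0,0,0,-0.2]
    - [0,0,0,0,0,0,-0.2]

```text
t: 6.48
position: [0.444, -0.2993, 0.0673]
eef_rot: [-0.401, 0.913, -0.067, 0.027]
contact_force: [-0.6, 0.2, -0.9]
finger_gap: 0.0512
grasp_force: 0.0
```

```bash
python3 -c "
from h import *
T,fz=pose(47.4,.15,137.4); g=np.array([.4439,-.3003,.0690])
goR(g,T,1)"
```

```text
t6.48 pos [ 0.444  -0.2993  0.0673] toolx yaw -132.6 z [ 0.103 -0.1   -0.99 ] F [-0.6  0.2 -0.9] gap 0.0512 g0 j [-0.25  0.36 -0.58  0.15 -0.51 -0.62]
rows 1 [-0.003 -0.025  0.043] [-0.006 -0.058 -0.007]
```

Good; close.

Call:
move_arm:
  motion:
    - [0,-0.02,0,0,0,0,0.2]
    - [0,0,0,0,0,0,0.5]
    - [0,0,0,0,0,0,1]
    - [0,0,0,0,0,0,1]
    - [0,0,0,0,0,0,1]
    - [0,0,0,0,0,0,1]

```text
t: 6.98
position: [0.4455, -0.3007, 0.0707]
eef_rot: [-0.402, 0.913, -0.069, 0.03]
contact_force: [-0.1, 2.2, 5.2]
finger_gap: 0.0078
grasp_force: 61.3
```

Call:
move_arm:
  motion:
    - [0,0,0.2,0,0,0,1]
    - [-0.02,-0.02,0.4,0,0,0,1]
    - [0,0,0.5,0,0,0,1]
    - [0,0,0.7,0,0,0,1]
    - [0,0,0.7,0,0,0,1]
    - [0,0,0,0,0,0,1]

```text
t: 7.48
position: [0.4471, -0.3026, 0.1759]
eef_rot: [-0.402, 0.912, -0.072, 0.033]
contact_force: [1.4, -0.7, -1.0]
finger_gap: 0.0076
grasp_force: 60.5
```

```bash
python3 -c "
from h import *
st()
c=cam('top'); w=cam('wrist'); s=cam('side')
cv2.imwrite('pics/g1.png',np.hstack([cv2.resize(x['color'],(400,250),interpolation=cv2.INTER_AREA) for x in (c,w)]))"
```

```text
t7.48 pos [ 0.4471 -0.3026  0.1759] toolx yaw -132.4 z [ 0.118 -0.106 -0.987] F [ 1.4 -0.7 -1. ] gap 0.0076 g60 j [-0.25  0.22 -0.43  0.1  -0.78 -0.55]
```

View pics/g1.png

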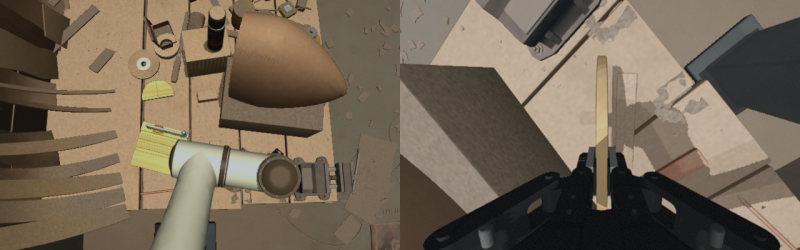

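The former is held squarely between the pads and the offcut has stayed on the bench. Next I'll measure its pose in the hand from the wrist depth.

```bash
python3 - <<'E'
from h import *
from scipy.optimize import least_squares
w=dict(np.load('/tmp/wrist.npz')); p=cloud(w).reshape(-1,3); h=cv2.cvtColor(w['color'],cv2.COLOR_BGR2HSV).reshape(-1,3)
s,R=st(); q=(p-s['position'])@R
m=(abs(q[:,1])<.009)&(abs(q[:,0])<.12)&(q[:,2]>-.05)&(q[:,2]<.09)&(h[:,1]>70)
q=q[m]; print(len(q),q.min(0),q.max(0))
B=[]
for x in np.arange(-.1,.1,.008):
    k=q[(q[:,0]>=x)&(q[:,0]<x+.008)]
    if len(k)>5: z=np.percentile(k[:,2],10); e=k[abs(k[:,2]-z)<.006]; B.append([x+.004,z,np.median(e[:,1])]); print(np.round(B[-1],4),len(k))
B=np.array(B); b=B[abs(B[:,0])<.078]; b=b[abs(b[:,0])>.015]
r=least_squares(lambda c:np.hypot(b[:,0]-c[0],b[:,1]-c[1])-.085,[0,.058],loss='soft_l1',f_scale=.001); print('centre tool x,z',r.x,'resid',r.fun.round(4))
E
```

```text
t7.63 pos [ 0.4431 -0.301   0.1693] toolx yaw -132.5 z [ 0.107 -0.101 -0.989] F [ 0.6  0.4 -1. ] gap 0.0078 g60 j [-0.25  0.22 -0.44  0.1  -0.78 -0.56]
4694 [-0.0450414  -0.00828573 -0.04996615] [0.08375138 0.00803497 0.04418455]
[-0.048  -0.0195 -0.0028] 7
[-0.04   -0.0234 -0.0023] 117
[-0.032  -0.0267 -0.0028] 166
[-0.024  -0.0289 -0.0023] 195
[-0.016  -0.0307 -0.0023] 235
[-0.008  -0.0319 -0.0027] 271
[ 0.     -0.032  -0.0023] 292
[ 0.008  -0.0366 -0.0027] 414
[ 0.016  -0.0307 -0.0023] 364
[ 0.024  -0.0289 -0.0023] 382
[ 0.032  -0.0261 -0.0027] 373
[ 0.04   -0.0228 -0.0026] 396
[ 0.048  -0.0183 -0.0024] 379
[ 0.056  -0.0127 -0.0024] 360
[ 0.064  -0.0051 -0.0025] 307
[ 0.072   0.0046 -0.0025] 271
[ 0.08    0.0189 -0.0026] 165
centre tool x,z [0.00042582 0.05218294] resid [ 0.0015  0.0007  0.0003 -0.0003 -0.0005 -0.0007 -0.0006 -0.0006 -0.0002
 -0.      0.0004  0.0006  0.001 ]
```

```bash
cat >> h.py <<'E'
from scipy.optimize import least_squares
def inhand():
    w=cam('wrist'); p=cloud(w).reshape(-1,3); h=cv2.cvtColor(w['color'],cv2.COLOR_BGR2HSV).reshape(-1,3)
    s,R=st(); q=(p-s['position'])@R
    q=q[(abs(q[:,1])<.010)&(abs(q[:,0])<.12)&(q[:,2]>-.05)&(q[:,2]<.09)&(h[:,1]>70)]
    B=[]
    for x in np.arange(-.1,.1,.008):
        k=q[(q[:,0]>=x)&(q[:,0]<x+.008)]
        if len(k)>25: z=np.percentile(k[:,2],10); e=k[abs(k[:,2]-z)<.006]; B.append([x+.004,z,np.median(e[:,1])])
    B=np.array(B); b=B[(abs(B[:,0])<.078)&(abs(B[:,0])>.015)]
    r=least_squares(lambda c:np.hypot(b[:,0]-c[0],b[:,1]-c[1])-.085,[0,.058],loss='soft_l1',f_scale=.001)
    print('centre tool x,z',r.x.round(4),'y',np.median(B[:,2]).round(4),'resid',r.fun.round(4)); return q
E
python3 -c "
from h import *
inhand()"
```

```text
t7.68 pos [ 0.4428 -0.3009  0.1685] toolx yaw -132.5 z [ 0.105 -0.1   -0.989] F [-0.1  0.5 -1. ] gap 0.0079 g60 j [-0.25  0.22 -0.44  0.1  -0.78 -0.56]
centre tool x,z [0.0017 0.0549] y 0.0001 resid [ 0.001   0.0005 -0.     -0.0002 -0.0007 -0.0005 -0.0005 -0.0001 -0.
  0.0002  0.0004  0.0009]
```

```bash
python3 -c "
from h import *
T,fz=pose(-105.2,.15,-15.2); F=np.array([.5683,.0320,.095])
goR(F+.069*fz-.0017*T[:,0],T,16)"
```

```text
t7.68 pos [ 0.4428 -0.3009  0.1685] toolx yaw -132.5 z [ 0.105 -0.1   -0.989] F [-0.1  0.5 -1. ] gap 0.0079 g60 j [-0.25  0.22 -0.44  0.1  -0.78 -0.56]
rows 16 [ 0.212  0.519 -0.008] [0.076 0.136 0.246]
```

Call:
move_arm:
  motion:
    - [0.1,0.4,0.1,0.076,0.136,0.246,1]
    - [0.1,0.7,0.1,0.076,0.136,0.246,1]
    - [0.1,0.7,0,0.076,0.136,0.246,1]
    - [0.1,0.7,0,0.076,0.136,0.246,1]
    - [0.1,0.7,0,0.076,0.136,0.246,1]
    - [0.1,0.7,0,0.076,0.136,0.246,1]
    - [0.1,0.7,0,0.076,0.136,0.246,1]
    - [0.2,0.7,0,0.076,0.136,0.246,1]

```text
t: 8.35
position: [0.4782, -0.0881, 0.176]
eef_rot: [-0.509, 0.86, -0.004, -0.01]
contact_force: [1.3, -0.3, -0.6]
finger_gap: 0.0079
grasp_force: 60.4
```

Call:
move_arm:
  motion:
    - [0.31,0.4,0,0.076,0.136,0.246,1]
    - [0.31,0.4,0,0.076,0.136,0.246,1]
    - [0.31,0.4,0,0.076,0.136,0.246,1]
    - [0.31,0.4,0,0.076,0.136,0.246,1]
    - [0.31,0.4,0,0.076,0.136,0.246,1]
    - [0.31,0.4,0,0.076,0.136,0.246,1]
    - [0.31,0.3,0,0.076,0.136,0.246,1]
    - [0.31,0.2,0,0.076,0.136,0.246,1]
    - [0,0,0,0,0,0,1]
    - [0,0,0,0,0,0,1]

```text
t: 9.18
position: [0.5786, 0.0268, 0.1752]
eef_rot: [-0.606, 0.792, 0.059, -0.047]
contact_force: [-0.6, -0.1, -1.1]
finger_gap: 0.0077
grasp_force: 60.4
```

```bash
python3 - <<'E'
from h import *
T,fz=pose(-105.2,.15,-15.2); F=np.array([.5683,.0320,.095])
goR(F+.069*fz-.0017*T[:,0],T,1)
q=inhand(); w=dict(np.load('/tmp/wrist.npz'))
c=cam('side')
cv2.imwrite('pics/p1.png',np.hstack([cv2.resize(w['color'],None,fx=.65,fy=.65,interpolation=cv2.INTER_AREA),cv2.resize(c['color'][150:310,310:480],(276,260))]))
E
```

```text
t9.18 pos [0.5786 0.0268 0.1752] toolx yaw -105.2 z [-0.146  0.037 -0.989] F [-0.6 -0.1 -1.1] gap 0.0077 g60 j [ 0.28  0.43 -0.05 -0.08 -1.22 -0.52]
rows 1 [ 0.002  0.102 -0.3  ] [ 0.017 -0.019 -0.002]
t9.23 pos [0.5781 0.0264 0.1757] toolx yaw -105.2 z [-0.146  0.037 -0.989] F [ 0.3  0.4 -0.8] gap 0.0078 g60 j [ 0.28  0.42 -0.05 -0.08 -1.22 -0.52]
centre tool x,z [0.0012 0.0562] y 0.0001 resid [ 0.0011  0.0004 -0.     -0.0001 -0.0006 -0.0007 -0.0004 -0.0002 -0.0001
  0.0002  0.0005  0.0009]
```

View pics/p1.png

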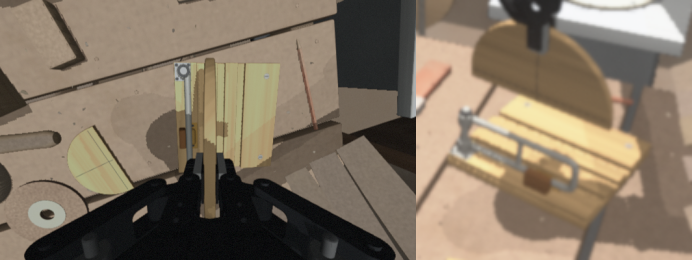

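Side inset: the former hangs over the board, parallel to the brace. In the wrist view the board spans columns 175–280, and the front grooves are visible. I'll use that to refine the groove position.

```bash
python3 - <<'E'
from h import *
Y=np.radians(-15.2); X=np.array([np.cos(Y),np.sin(Y)]); Yv=np.array([-X[1],X[0]]); C=np.array([.5258,.0436])
for n in('wrist','top0'):
    if n=='wrist': p=cloud(dict(np.load('/tmp/wrist.npz'))).reshape(-1,3)
    else: p=np.load('/tmp/Ptop.npy').reshape(-1,3)
    a=(p[:,:2]-C)@X; b=(p[:,:2]-C)@Yv; z=p[:,2]
    ins=(abs(a)<.1)&(abs(b)<.11)
    k=ins&(abs(z-.018)<.005)
    print(n,'top z',np.median(z[k]),'a',np.percentile(a[k],[.3,99.7]).round(4),'b',np.percentile(b[k],[.3,99.7]).round(4))
    for nm,lo,hi in(('y-',-.08,-.06),('mid',-.05,0),('y+',.04,.08)):
        kk=k&(b>lo)&(b<hi); print(nm,'a range',np.percentile(a[kk],[1,99]).round(4) if kk.sum()>20 else None)
        for g in (.044,.012,-.02):
            f=ins&(b>lo)&(b<hi)&(z<.0145)&(z>.005)&(abs(a-g)<.012)
            if f.sum()>5: print('  groove',g,f.sum(),'median',np.median(a[f]).round(4),np.percentile(a[f],[5,95]).round(4))
E
```

```text
wrist top z 0.020246025186421768 a [-0.0824  0.0844] b [-0.09   0.088]
y- a range [-0.0813  0.0836]
  groove 0.044 206 median 0.0445 [0.0394 0.0496]
  groove 0.012 189 median 0.0116 [0.0071 0.0166]
  groove -0.02 180 median -0.0203 [-0.0252 -0.0155]
mid a range [-0.0811  0.0835]
  groove 0.044 431 median 0.0452 [0.0407 0.0496]
  groove 0.012 451 median 0.012 [0.007  0.0172]
  groove -0.02 403 median -0.0202 [-0.0254 -0.0155]
y+ a range [-0.0814  0.0838]
  groove 0.044 106 median 0.046 [0.0416 0.0495]
  groove 0.012 149 median 0.012 [0.0071 0.0176]
  groove -0.02 273 median -0.0202 [-0.0251 -0.0155]
top0 top z 0.01652094831383155 a [-0.083   0.0828] b [-0.0904  0.0897]
y- a range [-0.0821  0.075 ]
  groove 0.044 24 median 0.0413 [0.0332 0.0509]
  groove 0.012 51 median 0.0124 [0.0027 0.0203]
  groove -0.02 52 median -0.0186 [-0.0258 -0.0126]
mid a range [-0.0816  0.0817]
  groove 0.044 129 median 0.0438 [0.0356 0.0518]
  groove 0.012 91 median 0.0135 [0.0063 0.0196]
  groove -0.02 93 median -0.0187 [-0.0263 -0.0123]
y+ a range [-0.082   0.0816]
  groove 0.044 106 median 0.044 [0.0345 0.0527]
  groove 0.012 111 median 0.0135 [0.0036 0.0201]
  groove -0.02 102 median -0.0188 [-0.0283 -0.0123]
```

```bash
python3 -c "
from h import *
T,fz=pose(-105.2,.15,-15.2); F=np.array([.5678,.0320,.026])
goR(F+.070*fz-.0015*T[:,0],T,8)"
```

```text
t9.28 pos [0.5779 0.0262 0.1762] toolx yaw -105.2 z [-0.145  0.037 -0.989] F [ 0.6  0.2 -0.4] gap 0.0079 g60 j [ 0.28  0.42 -0.05 -0.08 -1.22 -0.52]
rows 8 [ 0.001  0.014 -0.253] [ 0.002 -0.001  0.   ]
```

Call:
move_arm:
  motion:
    - [0,0.04,-0.25,0,0,0,1]
    - [0,0.04,-0.25,0,0,0,1]
    - [0,0.03,-0.25,0,0,0,1]
    - [0,0,-0.25,0,0,0,1]
    - [0,0,-0.25,0,0,0,1]
    - [0,0,-0.25,0,0,0,1]
    - [0,0,-0.25,0,0,0,1]
    - [0,0,-0.25,0,0,0,1]
    - [0,0,0,0,0,0,1]
    - [0,0,0,0,0,0,1]

```text
t: 10.12
position: [0.5788, 0.0309, 0.0967]
eef_rot: [-0.606, 0.792, 0.059, -0.046]
contact_force: [0.4, 0.1, -0.7]
finger_gap: 0.0079
grasp_force: 60.3
```

```bash
python3 -c "
from h import *
T,fz=pose(-105.2,.15,-15.2); F=np.array([.5678,.0320,.012])
goR(F+.070*fz-.0015*T[:,0],T,5); inhand()"
```

```text
t10.12 pos [0.5788 0.0309 0.0967] toolx yaw -105.2 z [-0.144  0.038 -0.989] F [ 0.4  0.1 -0.7] gap 0.0079 g60 j [ 0.29  0.5  -0.14 -0.09 -1.06 -0.51]
rows 5 [-0.003 -0.001 -0.078] [ 0.003  0.001 -0.001]
t10.17 pos [0.5793 0.031  0.0975] toolx yaw -105.2 z [-0.142  0.038 -0.989] F [-0.4  0.1 -0.4] gap 0.0081 g60 j [ 0.29  0.5  -0.14 -0.09 -1.06 -0.51]
centre tool x,z [0.0017 0.0566] y 0.0011 resid [ 0.001   0.0004  0.     -0.0003 -0.0004 -0.0006 -0.0003 -0.0002 -0.
  0.0001  0.0005  0.0007]
```

Call:
move_arm:
  motion:
    - [-0.01,0,-0.1,0,0,0,1]
    - [0,0,-0.1,0,0,0,1]
    - [0,0,-0.1,0,0,0,1]
    - [0,0,-0.08,0,0,0,1]
    - [0,0,0,0,0,0,1]
    - [0,0,0,0,0,0,1]

```text
t: 10.67
position: [0.5787, 0.0311, 0.0822]
eef_rot: [-0.606, 0.792, 0.059, -0.045]
contact_force: [0.7, 0.3, -0.5]
finger_gap: 0.0075
grasp_force: 60.3
```

```bash
python3 -c "
from h import *
st()"
```

```text
t10.67 pos [0.5787 0.0311 0.0822] toolx yaw -105.2 z [-0.142  0.038 -0.989] F [ 0.7  0.3 -0.5] gap 0.0075 g60 j [ 0.29  0.52 -0.15 -0.09 -1.03 -0.5 ]
```

Call:
move_arm:
  motion:
    - [0,0,-0.05,0,0,0,1]
    - [0,0,-0.03,0,0,0,1]
    - [0,0,0,0,0,0,1]

```text
t: 10.92
position: [0.5793, 0.031, 0.0816]
eef_rot: [-0.606, 0.792, 0.058, -0.045]
contact_force: [-1.3, 0.8, 9.8]
finger_gap: 0.0081
grasp_force: 62.1
```

Call:
move_arm:
  motion:
    - [0,0,-0.03,0,0,0,1]
    - [0,0,-0.02,0,0,0,1]
    - [0,0,0,0,0,0,1]

```text
t: 11.17
position: [0.5796, 0.0309, 0.0815]
eef_rot: [-0.607, 0.792, 0.058, -0.045]
contact_force: [-3.6, -0.3, 17.3]
finger_gap: 0.0078
grasp_force: 63.5
```

Foot is on the groove floor (contact at z≈0.0815, which gives a foot at 0.011). Ease off, tilt towards the brace, then open gradually.

Call:
move_arm:
  motion:
    - [0,0,0.05,0,0,0,1]
    - [0.04,-0.01,0,0.05,0.19,0,1]
    - [0.04,-0.01,-0.01,0.05,0.19,0,1]
    - [0.04,-0.01,-0.01,0.05,0.19,0,1]
    - [0,0,0,0,0,0,1]
    - [0,0,0,0,0,0,1]

```text
t: 11.67
position: [0.584, 0.0298, 0.0809]
eef_rot: [-0.604, 0.789, 0.086, -0.067]
contact_force: [-2.0, 0.8, 10.6]
finger_gap: 0.0079
grasp_force: 62.2
```

Call:
move_arm:
  motion:
    - [0,0,0,0,0,0,0.6]
    - [0,0,0,0,0,0,0.5]
    - [0,0,0,0,0,0,0.4]
    - [0,0,0,0,0,0,0.4]

```text
t: 12.0
position: [0.5832, 0.0298, 0.078]
eef_rot: [-0.604, 0.79, 0.086, -0.067]
contact_force: [-0.5, -0.1, -1.1]
finger_gap: 0.0255
grasp_force: 0.0
```

```bash
python3 -c "
from h import *
st()
c=cam('side');w=cam('wrist');cv2.imwrite('pics/r1.png',np.hstack([cv2.resize(w['color'],None,fx=.65,fy=.65,interpolation=cv2.INTER_AREA),cv2.resize(c['color'][150:310,310:480],(380,260))]))"
```

```text
t12.00 pos [0.5832 0.0298 0.078 ] toolx yaw -105.2 z [-0.21   0.056 -0.976] F [-0.5 -0.1 -1.1] gap 0.0255 g0 j [ 0.27  0.56 -0.08 -0.12 -1.12 -0.47]
```

View pics/r1.png

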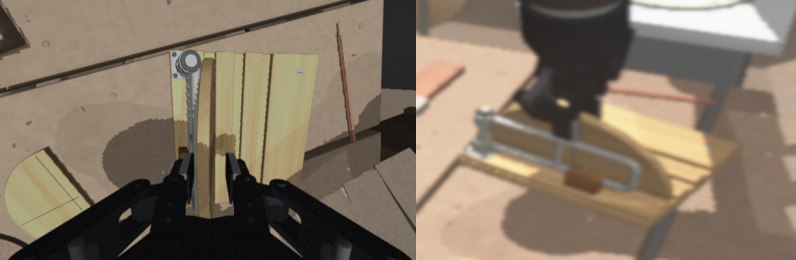

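Released, the former stands behind the front grooves against the brace. Retreat along the tool axis.

Call:
move_arm:
  motion:
    - [0.03,-0.01,0.15,0,0,0,0.4]
    - [0.06,-0.015,0.25,0,0,0,0.4]
    - [0.08,-0.02,0.35,0,0,0,0.4]
    - [0.1,-0.03,0.5,0,0,0,0.4]
    - [0,0,0.8,0,0,0,0.4]
    - [-0.3,-0.4,0.9,0,0,0,0]
    - [-0.6,-0.8,0.6,0,0,0,0]
    - [-0.6,-0.8,0,0,0,0,0]
    - [-0.5,-0.8,0,0,0,0,0]
    - [-0.5,-0.8,0,0,0,0,0]

```text
t: 12.93
position: [0.4962, -0.1149, 0.2197]
eef_rot: [-0.604, 0.789, 0.085, -0.065]
contact_force: [-0.1, 0.3, -0.5]
finger_gap: 0.0426
grasp_force: 0.0
```

Call:
move_arm:
  motion:
    - [-0.3,-0.9,0,0,0,0,0]
    - [-0.2,-0.9,0,0,0,0,0]
    - [0,-0.9,0,0,0,0,0]
    - [0,-0.5,0,0,0,0,0]
    - [0,0,0,0,0,0,0]
    - [0,0,0,0,0,0,0]

```text
t: 13.43
position: [0.4768, -0.2428, 0.2184]
eef_rot: [-0.603, 0.79, 0.086, -0.066]
contact_force: [0.8, 0.4, -0.7]
finger_gap: 0.0425
grasp_force: 0.0
```

```bash
python3 - <<'E'
from h import *
s,R=st(); c=cam('top'); d=cam('side')
Y=np.radians(-15.2); X=np.array([np.cos(Y),np.sin(Y)]); Yv=np.array([-X[1],X[0]]); C=np.array([.5258,.0436])
for k in (c,d):
    p=cloud(k).reshape(-1,3); a=(p[:,:2]-C)@X; b=(p[:,:2]-C)@Yv; z=p[:,2]
    for lo,hi in ((.025,.04),(.045,.058),(.072,.085),(.085,.096),(.096,.115)):
        m=(a>.03)&(a<.09)&(abs(b)<.1)&(z>lo)&(z<hi)&((b>-.06)|(z>.085))
        if m.sum()>5: print(lo,m.sum(),'a',np.percentile(a[m],[5,50,95]).round(4),'b',b[m].min().round(4),b[m].max().round(4))
p=cloud(c).reshape(-1,3);a=(p[:,:2]-C)@X; b=(p[:,:2]-C)@Yv
h=cv2.cvtColor(c['color'],cv2.COLOR_BGR2HSV).reshape(-1,3)
m=(a>.055)&(a<.08)&(b<.075)&(b>-.06)&(p[:,2]>.052)&(p[:,2]<.07)&(h[:,1]<60)
l=cv2.fitLine((np.c_[a,b][m]*1000).astype(np.float32),cv2.DIST_HUBER,0,.01,.01).ravel(); print('brace in rack',m.sum(),l)
cv2.imwrite('pics/e1.png',np.hstack([cv2.resize(c['color'][130:310,190:460],(420,280),interpolation=cv2.INTER_CUBIC),cv2.resize(d['color'][150:310,310:480],(300,280),interpolation=cv2.INTER_CUBIC)]))
E
```

```text
t13.43 pos [ 0.4768 -0.2428  0.2184] toolx yaw -105.3 z [-0.209  0.056 -0.976] F [ 0.8  0.4 -0.7] gap 0.0425 g0 j [-0.18  0.35 -0.08 -0.02 -1.35 -0.08]
0.025 103 a [0.0409 0.0434 0.0457] b -0.004 0.0852
0.045 91 a [0.0469 0.0488 0.0508] b -0.0076 0.083
0.072 104 a [0.0545 0.0568 0.0622] b -0.0139 0.0696
0.085 83 a [0.0578 0.0604 0.0688] b -0.0143 0.0536
0.096 124 a [0.0613 0.0654 0.071 ] b -0.0176 0.0414
0.025 711 a [0.0526 0.062  0.0818] b -0.0599 0.0843
0.045 227 a [0.0557 0.0598 0.0705] b -0.0599 0.0821
0.072 345 a [0.0629 0.0676 0.0699] b -0.0599 0.0677
0.085 266 a [0.0637 0.0706 0.0725] b -0.0554 0.0561
0.096 206 a [0.0658 0.0715 0.0748] b -0.0358 0.0358Traceback (most recent call last):
  File "<stdin>", line 12, in <module>
cv2.error: OpenCV(4.12.0) /io/opencv/modules/imgproc/src/linefit.cpp:50: error: (-215:Assertion failed) count > 0 in function 'fitLine2D_wods'
```

Former is centred (arc ±36 mm, ±56 mm about the board centre) and leaning. One last check of the brace and the other items.

```bash
python3 - <<'E'
from h import *
c=dict(np.load('/tmp/top.npz')); d=dict(np.load('/tmp/side.npz'))
Y=np.radians(-15.2); X=np.array([np.cos(Y),np.sin(Y)]); Yv=np.array([-X[1],X[0]]); C=np.array([.5258,.0436])
p=cloud(d).reshape(-1,3);a=(p[:,:2]-C)@X; b=(p[:,:2]-C)@Yv
h=cv2.cvtColor(d['color'],cv2.COLOR_BGR2HSV).reshape(-1,3)
m=(a>.05)&(a<.09)&(b<.055)&(b>-.055)&(p[:,2]>.060)&(p[:,2]<.07)&(h[:,1]<60)
for lo in (-.055,-.02,.02): k=m&(b>lo)&(b<lo+.035); print('brace bar a',k.sum(),np.median(a[k]).round(4))
cv2.imwrite('pics/e1.png',np.hstack([cv2.resize(c['color'][130:310,190:460],(420,280),interpolation=cv2.INTER_CUBIC),cv2.resize(d['color'][150:310,310:480],(300,280),interpolation=cv2.INTER_CUBIC)]))
E
```

```text
brace bar a 90 0.0701
brace bar a 96 0.07
brace bar a 103 0.0697
```

View pics/e1.png

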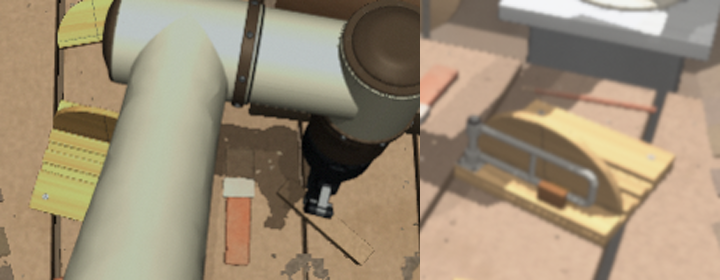

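The side view shows the former standing in the rear groove and leaning on the brace, which is parallel to the groove (bar at 70 mm all along). The brush has not moved, and the gripper is clear at (320,195).

```bash
python3 -c "
from plant import bot
print(bot.finish_job())"
```

```text
the job is handed in; nothing more can be done
None
```

The brace is home in its catch (1.57 rad), and the former stands released in the rear groove, centred to about 1 mm and leaning on the brace; the bystanders were not touched, and I handed the job in at about 13.5 s.

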